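Clear the paint pot and set the straightedge against two pins

ROBOT

A 7-joint arm with a two-finger parallel gripper is mounted at the origin on the work surface. World frame = base frame: x ahead of the robot, y to its left, z up, the work surface at z = 0. Lengths are in mm, angles in rad, forces in N, time in s.
With the tool pointing down it reaches from about 425 to 1025 mm from the base axis. Payload 9.4 kg.
Tool frame: the origin (TCP) lies midway between the tips of the shut fingers; the grasp point (between the pads) lies 19 mm behind it; z points along the fingers, y is the line along which they close (so a half turn about z gives the same grasp; the last joint's range is limited). The gripper opens to 93 mm and grips with 3 to 60 N. Pads are 15 mm wide; open, the fingers measure 128 mm over their backs; the gripper's body (75 mm by 188 mm) begins 65 mm behind the grasp point.
Start: joints at [-1.3, 0.599, -0.003, 1.599, 0.002, 0.943, -0.08], TCP at [247.107, 681.588, 218.618] pointing down, gripper open.
Joint ranges: [-2.57, 2.57], [-0.35, 1.97], [-1.29, 1.29], [0.11, 2.56], [-1.05, 4.19], [0.11, 1.86], [-2.63, 2.63]. Speed limits (rad/s): [2.22, 2.22, 3.01, 3.01, 3.14, 3.14, 3.14].

INTERFACE

Orientations are given as a rotation vector (axis times angle).
In Python, from bench import bot gives the robot as it stands.
- The arm moves only by the tool arm_command, never from a script. Its argument "series" is a list of rows, each an object with "translation": the shift along the tool's x, y, z in mm, a list of three; "turn": the turn about the tool's z in rad. A call has 1 to 5 rows; each row is the pose to reach, as a shift and turn from the pose commanded when the call began, along the tool's axes at that moment; what a row does not reach only later rows make up. A row lasts 1/12 s, in which the tool goes at most 41.7 mm and 7.16 degrees, less where a joint would pass 70% of its speed; a pose out of reach is approached as far as the arm can. A call with a gripper value outside its range is refused whole. "fingers" is the finger opening in mm, from 0 to 93, set as the call begins (left out, the last holds). The fingers move at their own pace and stop on an object; "squeeze" is the grip in N (left out, the last holds). Time passes only in rows, so rows that repeat a pose let the fingers close. It gives the time, the measured TCP pose, the force, the opening and the grip force at its end, in the units of the state.
- bot.observe(): the state, without advancing time (a new reading comes with each control period).
- bot.capture(name): name is "side" or "top" or "wrist"; returns the picture (384x512x3 uint8, red, green, blue); there is no depth.
- bot.camera_model(name): a dict with "fx", "fy", "cx", "cy" (pixels), "rvec" (rotation vector, rad) and "tvec" (3), from world to camera coordinates, as OpenCV has them; the wrist camera has in their place "mount" (4x4, takes a point from camera to tool coordinates, whose origin is the TCP and whose axes are the flange's). Camera axes: x right, y down, z forward; pixel columns grow to the right and rows downward; lengths in mm; the calibration is good to about 2 mm. A picture is of the moment at which its call begins: read the wrist's pose just before it. camera_model takes no time and is no camera call.
- bot.hand_in(): hands the job in; it is judged then, once.
The state is a dict: "time_s": time; "q": joint angles; "dq": joint speeds; "effort": joint torques, N m; "ee_pos": TCP position; "eef_rot": TCP orientation; "wrist_force": force on the tool from outside, world axes, zero at the start; "torque": the same for the moment, N m; "gripper_width": finger opening in mm; "gripper_force": force on a finger pad.
Only numpy, scipy, OpenCV 4.12 (cv2) and the standard library are available. Lean on these libraries where they do the work, as an engineer would, in place of code of your own. Each camera call takes 0.05 s, during which the arm holds its last target. There are 200 camera calls.

TASK

In the art room, first put the blue paint pot that stands in the way upright on the free white spot in the grey tub. Then slide the wooden straightedge flat across the table, without lifting it, until one long edge touches both red pins at once, and leave it there. Leave the cup, the glue jar, the tape roll and the other paint pots where they are.

Things in the scene. Friction and masses are not known exactly. Their poses are not given: they have to be found in the camera images.
- straightedge: Dark wooden straightedge with black ticks, a plain bar 180 mm long (its y axis), 35 mm wide (its x axis), 15 mm thick, about 0.14 kg, lying loose and flat on the table. Origin: centre of its underside, so its long edges are 17.5 mm and its ends 90 mm away. Either long edge may be used.
- pin_a: One of two fixed upright red pins, 14 mm diameter, 12 mm tall, standing on the white paper strip. Origin: centre of its foot, on the table surface. The edge touches it when the pin's axis is 24.5 mm from the straightedge's centre line and within the straightedge's length.
- pin_b: The other red pin, alike. The two stand 85 to 125 mm apart, on the other side of the blue pot from the straightedge (the pins may be nearer to the robot or farther from it).
- paint_pot: Blue paint pot with blue cap, cylinder 40 mm diameter, 70 mm tall (slight neck at 52 to 56 mm), about 0.12 kg, standing on the table between the straightedge and the pins. Origin: centre of its underside; z along its axis.
- tub: Fixed grey open tub for paint pots, outside 200 mm (its x) by 110 mm (its y) and 35 mm tall, walls and floor 4 mm thick. Origin: centre of its underside, on the table. Holds two other pots and one free place in a row along x, 62 mm apart. It stands to the left or the right.
- free_spot: Flat white disc of 34 mm diameter on the tub's inner floor, 4 mm above the table: the free place for the blue pot. Origin: its centre, on the tub floor.
- tub_pot_1: Red paint pot standing in the tub, same size as the blue one; leave alone. Origin: centre of its underside.
- tub_pot_2: Green paint pot with yellow cap standing in the tub, same size; leave alone. Origin: centre of its underside.
- water_cup: White cup, 58 mm rim diameter, 75 mm tall, standing loose near the work; leave alone. Origin: centre of its underside.
- glue_jar: White glue jar with orange cap, 52 mm diameter, 75 mm tall, standing loose near the work; leave alone. Origin: centre of its underside.
- tape_roll: Green roll of tape lying flat, 66 mm diameter, 26 mm tall, loose near the work; leave alone. Origin: centre of its underside.
- books: Fixed stack of three books, about 200 mm (its x) by 140 mm (its y), 45 mm tall, on the side opposite the tub. Origin: centre of its underside.
There are look-alikes about, which are no part of the job. Of the things that look like the paint_pot, take the one that is nearest to the robot's base at the start.

How it is judged (in metres and radians):
On the way, in this order (a step that is already met when the one before it is completed fails the run):
1. the blue pot stands upright and released on the free white spot in the tub (horizontal distance between paint_pot and free_spot below 0.025 m and height (world z) of paint_pot below 0.012 m and angle between paint_pot's own z axis and vertical below 0.15 rad and contact force between the fingers and paint_pot below 0.05 N), for 0.2 s.
2. one long edge of the straightedge touches both pins (((x of pin_a in the frame of straightedge between 0.021 and 0.0265 m and x of pin_b in the frame of straightedge between 0.021 and 0.0265 m) or (x of pin_a in the frame of straightedge between -0.0265 and -0.021 m and x of pin_b in the frame of straightedge between -0.0265 and -0.021 m)) and y of pin_a in the frame of straightedge between -0.09 and 0.09 m and y of pin_b in the frame of straightedge between -0.09 and 0.09 m), for 0.2 s.
At the end, for the whole second after the job is handed in: One long edge of the straightedge is within 2 mm of both red pins at once, both pins lying on the same edge inside its length; it lies flat and still; the blue pot stands upright (within 0.15 rad), released, in the tub, within 25 mm of the centre of the white spot (all of step 1 and all of step 2 and linear speed of each of straightedge, paint_pot below 0.01 m/s and height (world z) of straightedge below 0.005 m); the robot touches nothing.
It fails at once if the straightedge is lifted or tipped (more than 12 mm or 0.2 rad) (height (world z) of straightedge above 0.012 m or angle between straightedge's own z axis and vertical above 0.2 rad).
It fails at once if the blue pot is knocked over (angle between paint_pot's own z axis and vertical above 0.7 rad).
It fails at once if the cup, glue jar, tape roll or another pot is moved by more than 20 mm (distance of any of water_cup, glue_jar, tape_roll, tub_pot_1, tub_pot_2 from where it was at the start of the episode above 0.02 m).
It also fails if it takes over 72 s, if anything falls off the work surface, if the arm or the gripper's body presses on something with over 40 N, if the wrist force passes 120 N, or if a joint passes its speed limit or range.

## Working session

There is one attempt and no reset: what is moved stays moved. The work goes in short steps, Python scripts to look and compute and a tool call to move; the robot and the scene stay as the last step left them, time stands still between calls to the robot, and variables do not carry over. Pictures are saved under pics/ and viewed, at most 10 in all, crops included, and the job is handed in when it is done.

Besides the shell and the picture viewer there is one more tool, called after "Request:" as a command line: name --argument value ..., lists and objects as JSON in quotes. arm_command: Moves the arm, as the interface text tells. Its arguments: {"type":"object","properties":{"series":{"type":"array","items":{"type":"object","properties":{"translation":{"type":"array","items":{"type":"number"}},"turn":{"type":"number"}}}},"fingers":{"type":"number"},"squeeze":{"type":"number"}},"required":["series"]}

```bash
mkdir -p pics; ls
cat > h.py <<'E'
import numpy as np, cv2
from bench import bot
R=lambda v: cv2.Rodrigues(np.array(v,float))[0]
def cam(name):
    m=bot.camera_model(name)
    if name=="wrist":
        s=bot.observe(); M=np.array(m["mount"],float)
        Rt=R(s["eef_rot"]); Rcw=Rt@M[:3,:3]; c=Rt@M[:3,3]+np.array(s["ee_pos"])
    else:
        Rcw=R(m["rvec"]).T; c=-Rcw@np.array(m["tvec"],float).ravel()
    return m,Rcw,c
def ray(C,uv,z):
    m,Rcw,c=C; uv=np.atleast_2d(np.array(uv,float))
    d=np.c_[(uv[:,0]-m["cx"])/m["fx"],(uv[:,1]-m["cy"])/m["fy"],np.ones(len(uv))]@Rcw.T
    return (c+d*((z-c[2])/d[:,2])[:,None])[:,:2]
def shot(name,fn):
    C=cam(name); im=bot.capture(name)
    cv2.imwrite("pics/"+fn,cv2.cvtColor(im,cv2.COLOR_RGB2BGR)); np.savez("pics/"+fn+".npz",im=im,R=C[1],c=C[2])
    return C,im
def tool(dw):
    return R(bot.observe()["eef_rot"]).T@np.array(dw,float)
E
python3 - <<'E'
from h import *
for n in("top","side"):
    C,im=shot(n,n+"0.png"); print(n,C[2],C[0]["fx"],C[1][:,2])
a=cv2.imread("pics/top0.png");cv2.imwrite("pics/top0b.png",cv2.resize(a,(800,600)))
s=bot.observe();print(s["ee_pos"],s["eef_rot"],R(s["eef_rot"]),bot.camera_model("wrist")["mount"])
E
```

```text
pics
top [ 463.75836152   15.78611534 1146.38481688] 445.13224045854656 [ 0.13689373 -0.02310203 -0.99031631]
side [  226.39152828 -1034.38996364   954.92894377] 452.37185131275004 [ 0.24619743  0.72394902 -0.64442583]
[246.97725049 681.1764021  217.86686708] [-5.43482839e-01 -3.09413907e+00  2.15576550e-03] [[-9.40141580e-01  3.40783960e-01 -3.20451601e-04]
 [ 3.40784076e-01  9.40140641e-01 -1.33716324e-03]
 [-1.54414209e-04 -1.36632756e-03 -9.99999055e-01]] [[-1.41080062e-05 -9.65179046e-01 -2.61590156e-01  7.29788970e+01]
 [ 9.99999313e-01 -3.20162362e-04  1.12735896e-03  5.87130173e-01]
 [-1.17185457e-03 -2.61589961e-01  9.65178387e-01 -1.65722955e+02]
 [ 0.00000000e+00  0.00000000e+00  0.00000000e+00  1.00000000e+00]]
```

View pics/top0b.png

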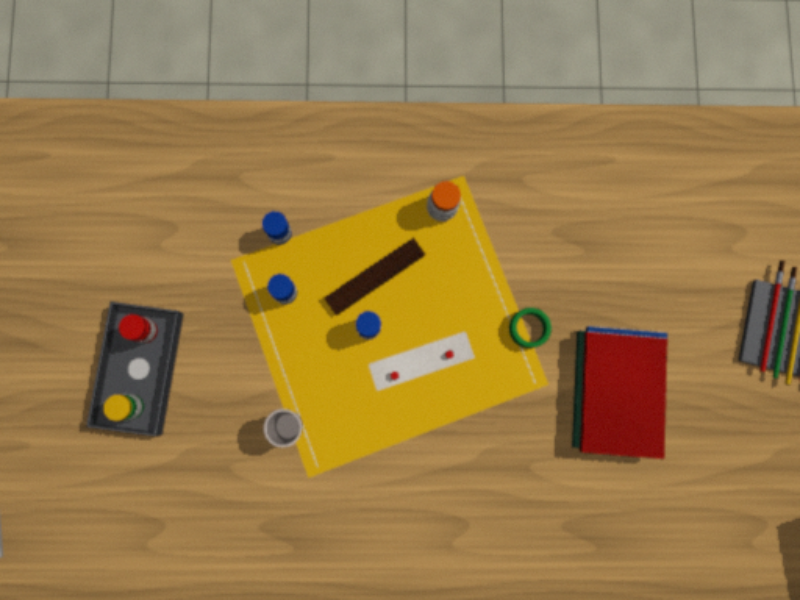

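View pics/side0.png

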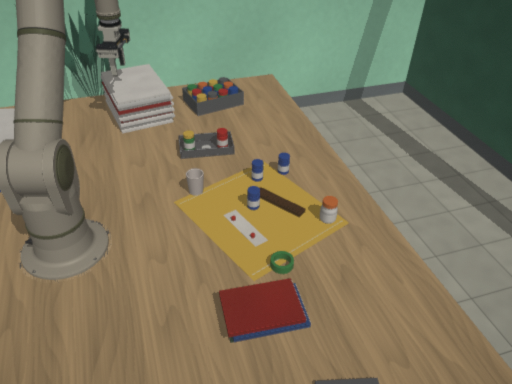

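The top view (800x600) shows the blue pot at (368,325), with look-alikes at (281,289) and (276,227). The straightedge is at (374,277), the pins at (394,376) and (449,355), and the free spot at (139,369). The cup is at (284,428), the tape at (530,328) and the glue jar at (444,200).

```bash
cat >> h.py <<'E'
def blobs(mask,amin=8):
    n,l,s,c=cv2.connectedComponentsWithStats(mask.astype(np.uint8))
    return [(s[i,4],c[i],(l==i)) for i in range(1,n) if s[i,4]>=amin]
def hsv(im): return [x.astype(int) for x in cv2.split(cv2.cvtColor(im,cv2.COLOR_RGB2HSV))]
E
python3 - <<'E'
from h import *
C=cam("top"); im=np.load("pics/top0.png.npz")["im"]; h,s,v=hsv(im)
def rep(name,mask,z,amin=8):
    for a,c,_ in blobs(mask,amin): print(name,a,(c*1.5625).round(),ray(C,c,z)[0].round(1))
rep("blue",(abs(h-113)<12)&(s>150)&(v>70),70,60)
red=((h<8)|(h>172))&(s>140)&(v>100); red[:,350:]=0
rep("red12",red,12,5)
yy,xx=np.mgrid[:384,:512]
w=(s<60)&(v>150)&(xx<130)&(xx>60)&(yy>180)&(yy<290); rep("spot",w,4,20)
d=(v<75)&(xx>195)&(xx<285)&(yy>145)&(yy<210)
for a,c,m in blobs(d,100):
    r=cv2.minAreaRect(np.argwhere(m)[:,::-1].astype(np.float32)); b=ray(C,cv2.boxPoints(r),15); print("edge",a,ray(C,r[0],15),b.round(1).tolist())
rep("yellowcap",(abs(h-25)<6)&(s>150)&(v>150)&(xx<110)&(yy>240),70,30)
rep("cup rim",(s<45)&(v>120)&(xx>160)&(xx<200)&(yy>250)&(yy<295),75,30)
rep("tape",(abs(h-70)<15)&(s>120)&(xx>310)&(xx<370),26,30)
rep("glue",(abs(h-8)<6)&(s>150)&(yy<150)&(xx>260)&(xx<310),75,30)
E
```

```text
blue 192 [275. 224.] [733.8 164.8]
blue 190 [280. 286.] [633.6 153.8]
blue 182 [368. 324.] [575.5  17.3]
blue 80 [626. 331.] [ 564.6 -386.6]
red12 257 [133. 326.] [576.4 397.7]
red12 16 [448. 354.] [ 532.4 -114.8]
red12 20 [394. 375.] [498.3 -25.3]
spot 124 [138. 368.] [509.1 389.5]
edge 861 [[660.29507037   7.57636973]] [[623.8, 88.9], [725.0, -56.4], [697.2, -74.8], [596.8, 70.4]]
yellowcap 206 [116. 407.] [447.9 397.9]
cup rim 75 [274. 429.] [414.8 158.4]
cup rim 31 [297. 422.] [425.7 124.1]
tape 232 [531. 327.] [ 575.7 -248.4]
tape 72 [576. 415.] [ 434.6 -316.4]
glue 262 [445. 195.] [ 780.7 -105.1]
```

Request:
arm_command --series '[{"translation": [-29, -28, 0], "turn": 0}, {"translation": [-58, -56, 0], "turn": 0}, {"translation": [-87, -84, 0], "turn": 0}, {"translation": [-116, -111, 0], "turn": 0}, {"translation": [-145, -139, 0], "turn": 0}]' --fingers 62

```text
time_s: 0.52
ee_pos: [336.5, 499.6, 218.3]
eef_rot: [-0.543, -3.094, 0.001]
wrist_force: [-0.1, 0.5, 0.1]
gripper_width: 64.9
gripper_force: 0.0
```

Request:
arm_command --series '[{"translation": [-29, -28, 0], "turn": 0}, {"translation": [-58, -56, 0], "turn": 0}, {"translation": [-87, -84, 0], "turn": 0}, {"translation": [-116, -111, 0], "turn": 0}, {"translation": [-145, -139, 0], "turn": 0}]'

```text
time_s: 0.93
ee_pos: [425.4, 319.6, 218.6]
eef_rot: [-0.543, -3.094, 0.0]
wrist_force: [0.3, 0.2, 0.7]
gripper_width: 62.3
gripper_force: 0.0
```

Request:
arm_command --series '[{"translation": [-29, -28, 0], "turn": -0.1}, {"translation": [-58, -56, 0], "turn": -0.2}, {"translation": [-87, -84, 0], "turn": -0.3}, {"translation": [-116, -111, 0], "turn": -0.4}, {"translation": [-145, -139, 0], "turn": -0.52}]'

```text
time_s: 1.35
ee_pos: [514.4, 139.5, 218.5]
eef_rot: [0.278, -3.129, 0.0]
wrist_force: [0.6, 0.6, 0.1]
gripper_width: 61.9
gripper_force: 0.0
```

Request:
arm_command --series '[{"translation": [-9, -33, 15], "turn": 0}, {"translation": [-18, -66, 32], "turn": 0}, {"translation": [-28, -98, 50], "turn": 0}, {"translation": [-38, -131, 68], "turn": 0}, {"translation": [-38, -131, 68], "turn": 0}]'

```text
time_s: 1.77
ee_pos: [574.5, 11.2, 147.4]
eef_rot: [0.258, -3.128, 0.005]
wrist_force: [-0.4, -0.5, 0.3]
gripper_width: 62.1
gripper_force: 0.0
```

Run:
```python
from h import *
C,im=shot("wrist","w1.png"); s=bot.observe(); print(s["time_s"],s["ee_pos"],s["eef_rot"])
h,s_,v=hsv(im)
for a,c,m in blobs((abs(h-113)<12)&(s_>150)&(v>60),300):
    x,y,w,hh=cv2.boundingRect(m.astype(np.uint8)); print(a,c,(x,y,w,hh))
    for z in (35,70): print(z,ray(C,c,z)[0])
```

```text
1.8167 [573.72410033  14.57021867 148.50091433] [ 2.60549917e-01 -3.12744748e+00  2.33438905e-03]
1746 [265.11454754 197.83562428] (244, 173, 44, 50)
35 [580.483126    21.06054465]
70 [570.77520156  18.47367441]
```

View pics/w1.png

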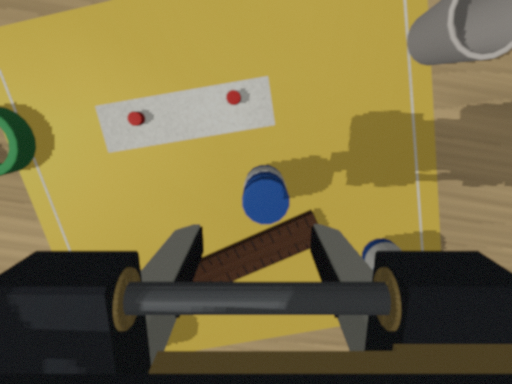

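The wrist view shows the blue pot's cap at (265,198), between the fingers in x. It sits about 3 mm to +y of the TCP. Going down to grasp it.

Request:
arm_command --series '[{"translation": [0, 3, 32], "turn": 0}, {"translation": [0, 3, 64], "turn": 0}, {"translation": [0, 3, 96], "turn": 0}, {"translation": [0, 3, 120], "turn": 0}, {"translation": [0, 3, 128], "turn": 0}]'

```text
time_s: 2.23
ee_pos: [571.4, 23.0, 19.8]
eef_rot: [0.272, -3.126, -0.001]
wrist_force: [-0.4, 0.2, 0.7]
gripper_width: 61.9
gripper_force: 0.0
```

Request:
arm_command --series '[{"translation": [0, 0, 0], "turn": 0}, {"translation": [0, 0, 0], "turn": 0}, {"translation": [0, 0, 0], "turn": 0}, {"translation": [0, 0, 0], "turn": 0}, {"translation": [0, 0, 0], "turn": 0}]' --fingers 30 --squeeze 20

```text
time_s: 2.65
ee_pos: [574.3, 21.7, 24.3]
eef_rot: [-0.27, 3.127, -0.0]
wrist_force: [-0.8, -1.0, 7.5]
gripper_width: 40.1
gripper_force: 20.0
```

Request:
arm_command --series '[{"translation": [0, 0, -25], "turn": 0}, {"translation": [0, 0, -55], "turn": 0}, {"translation": [0, 0, -90], "turn": 0}, {"translation": [0, 25, -110], "turn": 0}, {"translation": [0, 60, -110], "turn": 0}]'

```text
time_s: 3.07
ee_pos: [565.8, 78.1, 137.8]
eef_rot: [-0.259, 3.123, -0.001]
wrist_force: [0.7, 0.1, -2.0]
gripper_width: 39.7
gripper_force: 20.0
```

Request:
arm_command --series '[{"translation": [0, 40, 0], "turn": 0.06}, {"translation": [0, 80, 0], "turn": 0.12}, {"translation": [0, 120, 0], "turn": 0.18}, {"translation": [0, 160, 0], "turn": 0.24}, {"translation": [0, 195, 0], "turn": 0.31}]'

```text
time_s: 3.48
ee_pos: [528.7, 275.8, 133.5]
eef_rot: [0.219, 3.133, 0.002]
wrist_force: [0.8, -0.2, -1.5]
gripper_width: 39.8
gripper_force: 20.0
```

Run:
```python
from h import *
s=bot.observe(); print(s["time_s"],s["ee_pos"],R(s["eef_rot"]).round(3),s["gripper_width"])
C,im=shot("wrist","w2.png"); h,s_,v=hsv(im)
for a,c,m in blobs((s_<60)&(v>140),100): print(a,c,ray(C,c,4)[0])
p=np.array([509,389.5,0])-s["ee_pos"]; p[2]=0; print(tool(p))
```

```text
3.4833 [528.73692053 275.81617755 133.53887056] [[-0.99   0.139  0.001]
 [ 0.139  0.99   0.001]
 [-0.001  0.001 -1.   ]] 39.797932884988455
2532 [57.27093207 67.91903633] [397.7243084  116.84527122]
1073 [376.4333644 147.138863 ] [507.70262889 395.04701654]
364 [361.69505495 211.3021978 ] [570.12109396 377.90085102]
[ 35.04555554 109.93092205   0.74761768]
```

View pics/w2.png

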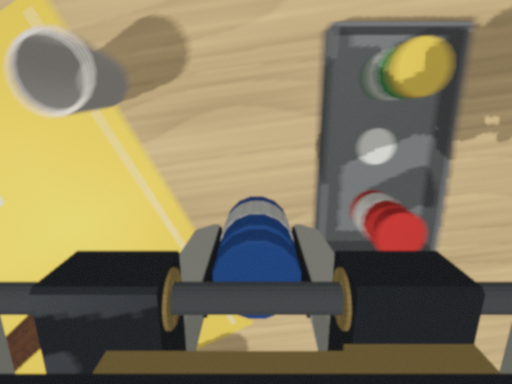

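Spot at (376,147), with red and green pots on either side of it. Moving over it.

Request:
arm_command --series '[{"translation": [12, 37, 0], "turn": 0}, {"translation": [24, 75, 0], "turn": 0}, {"translation": [35, 112, 0], "turn": 0}, {"translation": [35, 112, 20], "turn": 0}, {"translation": [35, 112, 40], "turn": 0}]'

```text
time_s: 3.95
ee_pos: [509.6, 392.8, 93.8]
eef_rot: [0.208, 3.133, 0.006]
wrist_force: [-0.1, -1.1, -2.2]
gripper_width: 39.6
gripper_force: 20.0
```

Run:
```python
from h import *
s=bot.observe(); print(s["ee_pos"],s["dq"])
C,im=shot("top","t2.png"); s=bot.observe(); print(s["ee_pos"])
C,im=shot("wrist","w3.png"); s=bot.observe(); print(s["ee_pos"])
h,s_,v=hsv(im)
for a,c,m in blobs((s_<60)&(v>140),100): print(a,c,ray(C,c,4)[0])
```

```text
[509.63490895 392.75121758  93.76584967] [ 0.06487874  0.33219168 -0.00461656  0.18297355 -0.0095292  -0.46320894
  0.0227122 ]
[508.2989079  389.29582772  89.30515783]
[508.53766715 387.97117782  90.6062734 ]
406 [181.48768473 146.92364532] [457.51740341 335.92376577]
748 [233.0040107   93.29010695] [422.31789028 383.45654651]
892 [257.17488789 188.32623318] [499.86103997 391.84154078]
430 [252.13255814 212.05348837] [519.98220561 384.78853569]
156 [ 18.85897436 256.98076923] [533.84593309 173.56568341]
```

View pics/w3.png

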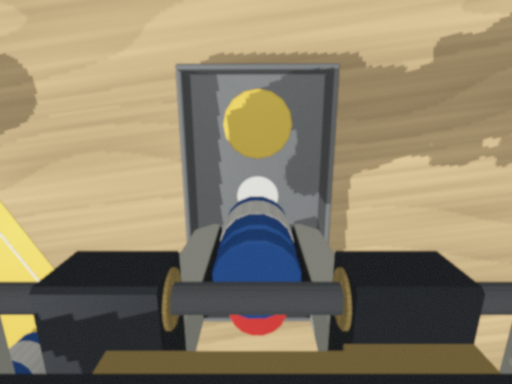

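The pot is centred over the partly hidden spot, which is visible at (257,188). Lowering it.

Request:
arm_command --series '[{"translation": [0, 2, 25], "turn": 0}, {"translation": [0, 2, 45], "turn": 0}, {"translation": [0, 2, 57], "turn": 0}, {"translation": [0, 2, 61], "turn": 0}, {"translation": [0, 2, 61], "turn": 0}]'

```text
time_s: 4.47
ee_pos: [510.7, 390.0, 31.6]
eef_rot: [-0.217, -3.133, 0.001]
wrist_force: [-0.4, 0.1, -1.4]
gripper_width: 39.9
gripper_force: 20.0
```

Request:
arm_command --series '[{"translation": [0, 0, 0], "turn": 0}, {"translation": [0, 0, 0], "turn": 0}, {"translation": [0, 0, 0], "turn": 0}]'

```text
time_s: 4.72
ee_pos: [511.2, 391.0, 32.8]
eef_rot: [0.216, 3.133, 0.002]
wrist_force: [0.1, -0.4, -0.9]
gripper_width: 39.7
gripper_force: 20.0
```

Request:
arm_command --series '[{"translation": [0, 0, 1.5], "turn": 0}, {"translation": [0, 0, 3], "turn": 0}, {"translation": [0, 0, 3], "turn": 0}]'

```text
time_s: 4.97
ee_pos: [510.5, 390.7, 28.6]
eef_rot: [-0.216, -3.134, -0.0]
wrist_force: [0.1, -0.6, -2.2]
gripper_width: 39.9
gripper_force: 20.0
```

Request:
arm_command --series '[{"translation": [0, 0, 1], "turn": 0}, {"translation": [0, 0, 2], "turn": 0}, {"translation": [0, 0, 2], "turn": 0}]'

```text
time_s: 5.22
ee_pos: [510.6, 390.8, 28.3]
eef_rot: [0.216, 3.134, 0.001]
wrist_force: [-3.8, -2.6, 17.2]
gripper_width: 40.1
gripper_force: 20.0
```

Request:
arm_command --series '[{"translation": [0, 0, 0], "turn": 0}, {"translation": [0, 0, 0], "turn": 0}, {"translation": [0, 0, 0], "turn": 0}, {"translation": [0, 0, 0], "turn": 0}, {"translation": [0, 0, -5], "turn": 0}]' --fingers 58

```text
time_s: 5.63
ee_pos: [510.1, 390.3, 30.8]
eef_rot: [-0.216, -3.133, 0.002]
wrist_force: [-0.1, -0.6, -0.3]
gripper_width: 58.0
gripper_force: 0.0
```

Request:
arm_command --series '[{"translation": [0, 0, -20], "turn": 0}, {"translation": [0, 0, -50], "turn": 0}, {"translation": [0, 0, -85], "turn": 0}, {"translation": [0, 0, -120], "turn": 0}, {"translation": [0, 0, -155], "turn": 0}]'

```text
time_s: 6.05
ee_pos: [510.4, 390.3, 188.3]
eef_rot: [-0.216, -3.134, 0.001]
wrist_force: [0.6, 0.6, 0.4]
gripper_width: 57.9
gripper_force: 0.0
```

Run:
```python
from h import *
s=bot.observe(); print(s["time_s"],s["ee_pos"],R(s["eef_rot"]).round(3),s["gripper_width"])
C,im=shot("side","s3.png")
cv2.imwrite("pics/s3c.png",cv2.resize(cv2.cvtColor(im[120:290,160:390],cv2.COLOR_RGB2BGR),None,fx=3,fy=3))
C,im=shot("top","t3.png"); h,s_,v=hsv(im)
for a,c,m in blobs((abs(h-113)<12)&(s_>150)&(v>70),60): print("blue",a,c*1.5625,ray(C,c,72)[0])
for z in(12,):
  red=((h<8)|(h>172))&(s_>140)&(v>100); red[:,350:]=0
  for a,c,m in blobs(red,5): print("red",a,ray(C,c,12)[0])
```

```text
6.05 [510.35132841 390.34482681 188.33528061] [[-0.991  0.137 -0.   ]
 [ 0.137  0.991 -0.   ]
 [ 0.    -0.    -1.   ]] 57.94044771284837
blue 192 [274.66634115 223.95833333] [733.14600206 164.37178827]
blue 190 [280.28782895 286.48848684] [633.31478729 153.46937175]
blue 80 [625.9375   331.328125] [ 564.45703563 -386.46323837]
red 229 [578.24169578 397.0289064 ]
red 17 [ 532.62778834 -115.14547342]
red 20 [498.31176744 -25.30102454]
```

View pics/s3c.png

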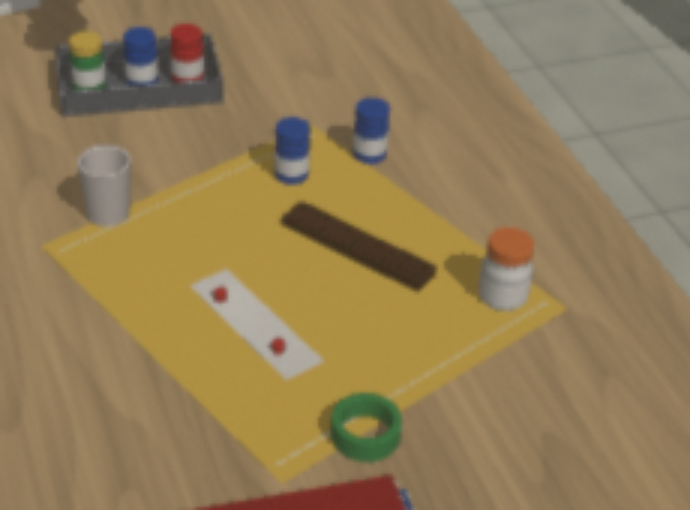

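The pot stands upright in the tub between the green and red pots, at (140,55) in the crop. The straightedge, at (358,246), has a clear path to the pins. Moving above the straightedge.

Request:
arm_command --series '[{"translation": [-20, -36, 0], "turn": 0}, {"translation": [-40, -72, 0], "turn": 0}, {"translation": [-60, -108, 0], "turn": 0}, {"translation": [-80, -143, 0], "turn": 0}, {"translation": [-100, -179, 0], "turn": 0}]'

```text
time_s: 6.57
ee_pos: [585.2, 197.9, 186.3]
eef_rot: [-0.215, -3.134, 0.0]
wrist_force: [1.6, 0.2, 0.2]
gripper_width: 58.1
gripper_force: 0.0
```

Request:
arm_command --series '[{"translation": [-20, -36, 0], "turn": 0.12}, {"translation": [-40, -72, 0], "turn": 0.24}, {"translation": [-60, -108, 0], "turn": 0.36}, {"translation": [-80, -143, 0], "turn": 0.48}, {"translation": [-100, -179, 0], "turn": 0.6}]'

```text
time_s: 6.98
ee_pos: [659.8, 6.7, 186.4]
eef_rot: [-1.141, -2.927, 0.0]
wrist_force: [0.8, 1.1, 0.9]
gripper_width: 58.2
gripper_force: 0.0
```

Request:
arm_command --series '[{"translation": [0, 0, 0], "turn": 0.12}, {"translation": [0, 0, 0], "turn": 0.226}, {"translation": [0, 0, 0], "turn": 0.226}, {"translation": [0, 0, 0], "turn": 0.226}]'

```text
time_s: 7.32
ee_pos: [659.3, 9.0, 186.1]
eef_rot: [-1.45, -2.786, 0.001]
wrist_force: [0.7, -0.1, 0.7]
gripper_width: 58.2
gripper_force: 0.0
```

```bash
cat >> h.py <<'E'
def bar(C,im,z=15):
    h,s,v=hsv(im); sel=[]
    for a,c,m in blobs((v<85)&(s>60)&((h<18)|(h>165)),1500):
        p=ray(C,c,z)[0]
        if np.hypot(*(p-[600,-30]))<170: sel.append((a,m))
    return max(sel,key=lambda t:t[0])[1] if sel else None
def barpose(C,m,z=15):
    cs,_=cv2.findContours(m.astype(np.uint8),cv2.RETR_EXTERNAL,cv2.CHAIN_APPROX_NONE)
    P=ray(C,max(cs,key=len)[:,0,:],z).astype(np.float32)
    r=cv2.minAreaRect(P); b=cv2.boxPoints(r); e=b[1]-b[0],b[2]-b[1]
    d=max(e,key=np.linalg.norm); a=np.degrees(np.arctan2(d[1],d[0]))
    return np.array(r[0]),r[1],(a+90)%180-90
def pins(C,im,z=12):
    h,s,v=hsv(im); return [(a,c.round(1),ray(C,c,z)[0].round(1)) for a,c,m in blobs(((h<8)|(h>172))&(s>150)&(v>100),40)]
E
python3 - <<'E'
from h import *
C,im=shot("wrist","w4.png"); s=bot.observe(); print(s["time_s"],s["ee_pos"],R(s["eef_rot"]).round(3))
m=bar(C,im)
if m is not None: print(m.sum(),barpose(C,m))
print(pins(C,im))
E
```

```text
7.3667 [659.23736512   9.29472776 186.2875174 ] [[-0.574  0.819 -0.001]
 [ 0.819  0.574 -0.   ]
 [ 0.    -0.001 -1.   ]]
4555 (array([659.26135254,   9.75751495]), (32.34636306762695, 175.18649291992188), np.float32(-55.397144))
[(np.int32(108), array([114.5, 115.2]), array([497.5, -22.8])), (np.int32(83), array([103.7, 198.6]), array([ 531.3, -111.9]))]
```

View pics/w4.png

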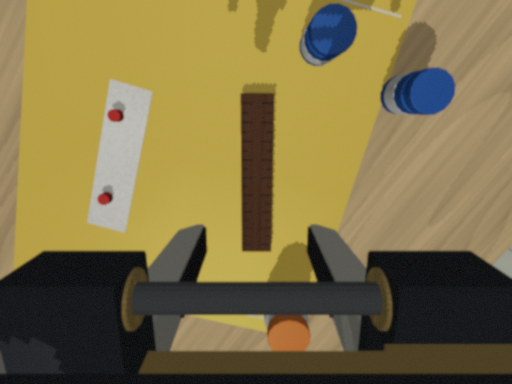

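The bar is vertical at columns 242–273, centred between the fingers, with the pins at (115,115) and (104,198). Descending to grip it.

Request:
arm_command --series '[{"translation": [0, 0, 40], "turn": 0}, {"translation": [0, 0, 80], "turn": 0}, {"translation": [0, 0, 120], "turn": 0}, {"translation": [0, 0, 155], "turn": 0}, {"translation": [0, 0, 172], "turn": 0}]'

```text
time_s: 7.78
ee_pos: [657.2, 9.7, 10.4]
eef_rot: [-1.447, -2.783, 0.003]
wrist_force: [-0.8, -0.5, 0.9]
gripper_width: 58.0
gripper_force: 0.0
```

Request:
arm_command --series '[{"translation": [0, 0, 3], "turn": 0}, {"translation": [0, 0, 6], "turn": 0}, {"translation": [0, 0, 8], "turn": 0}, {"translation": [0, 0, 8], "turn": 0}]'

```text
time_s: 8.12
ee_pos: [660.4, 8.8, 7.9]
eef_rot: [1.454, 2.783, 0.002]
wrist_force: [0.2, 0.5, -0.2]
gripper_width: 58.5
gripper_force: 0.0
```

Request:
arm_command --series '[{"translation": [0, 0, 2], "turn": 0}, {"translation": [0, 0, 2], "turn": 0}, {"translation": [0, 0, 2], "turn": 0}, {"translation": [0, 0, 2], "turn": 0}, {"translation": [0, 0, 2], "turn": 0}]' --fingers 28 --squeeze 8

```text
time_s: 8.53
ee_pos: [659.8, 8.6, 5.2]
eef_rot: [1.456, 2.783, 0.001]
wrist_force: [-0.8, 0.3, 3.9]
gripper_width: 35.0
gripper_force: 8.0
```

Request:
arm_command --series '[{"translation": [1, -8, 0], "turn": 0}, {"translation": [2, -24, 0], "turn": 0}, {"translation": [4, -42, 0], "turn": 0}, {"translation": [6, -60, 0], "turn": 0}, {"translation": [7, -75, 0], "turn": 0}]'

```text
time_s: 8.95
ee_pos: [593.6, -28.9, 5.2]
eef_rot: [1.455, 2.782, 0.001]
wrist_force: [2.1, 0.7, 1.6]
gripper_width: 35.1
gripper_force: 8.0
```

Request:
arm_command --series '[{"translation": [1, -14, 0], "turn": 0.06}, {"translation": [2, -28, 0], "turn": 0.12}, {"translation": [4, -42, 0], "turn": 0.18}, {"translation": [5, -54, 0], "turn": 0.24}, {"translation": [5, -58, 0], "turn": 0.24}]'

```text
time_s: 9.37
ee_pos: [542.4, -58.3, 5.1]
eef_rot: [1.783, 2.586, 0.0]
wrist_force: [1.9, 1.9, 3.2]
gripper_width: 34.9
gripper_force: 8.0
```

```bash
cat > m.py <<'E'
from h import *
import sys
s=bot.observe(); print(s["time_s"],s["ee_pos"],s["wrist_force"],R(s["eef_rot"])[:2,:2].round(3).tolist())
C,im=shot("wrist",sys.argv[1])
h,sv,v=hsv(im)
P=pins(C,im); print(P)
m=bar(C,im)
if m is not None: print(m.sum(),barpose(C,m))
E
python3 m.py w5.png
```

```text
9.3667 [542.40810495 -58.31385177   5.1240993 ] [1.92233276 1.918256   3.23623891] [[-0.355, 0.935], [0.935, 0.355]]
[(np.int32(498), array([197. , 157.6]), array([496.5, -23.2]))]
4752 (array([517.15509033,   8.9005127 ]), (33.603553771972656, 34.819000244140625), np.float32(-69.24339))
```

View pics/w5.png

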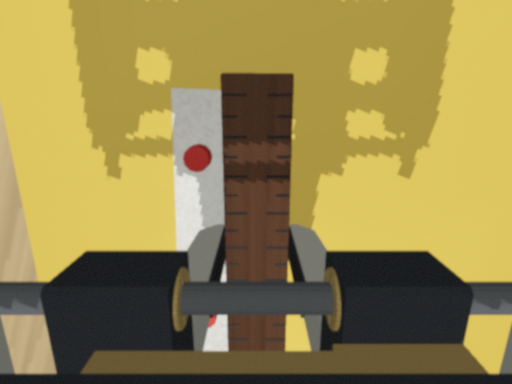

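The bar is parallel to the pins. There is a small gap (about 12 px) to the pin at (197,158). Closing slowly.

Request:
arm_command --series '[{"translation": [0, -1, 0], "turn": 0}, {"translation": [0, -2, 0], "turn": 0}, {"translation": [0, -3, 0], "turn": 0}, {"translation": [0, -4, 0], "turn": 0}, {"translation": [0, -4, 0], "turn": 0}]'

```text
time_s: 9.83
ee_pos: [541.4, -58.8, 5.1]
eef_rot: [1.775, 2.589, 0.002]
wrist_force: [4.0, 0.5, 5.2]
gripper_width: 34.8
gripper_force: 8.0
```

Request:
arm_command --series '[{"translation": [0, -1, 0], "turn": 0}, {"translation": [0, -2, 0], "turn": 0}, {"translation": [0, -2, 0], "turn": 0}]'

```text
time_s: 10.08
ee_pos: [539.4, -59.4, 5.0]
eef_rot: [1.775, 2.589, 0.002]
wrist_force: [4.6, 1.1, 6.5]
gripper_width: 35.0
gripper_force: 8.0
```

Request:
arm_command --series '[{"translation": [0, -1, 0], "turn": 0}, {"translation": [0, -2, 0], "turn": 0}, {"translation": [0, -3, 0], "turn": 0}, {"translation": [0, -3, 0], "turn": 0}]'

```text
time_s: 10.42
ee_pos: [536.6, -60.4, 5.0]
eef_rot: [1.775, 2.589, 0.002]
wrist_force: [4.3, 1.9, 6.9]
gripper_width: 34.7
gripper_force: 8.0
```

```bash
cat > g.py <<'E'
from h import *
import sys
s=bot.observe(); print(s["time_s"],s["ee_pos"],s["wrist_force"],s["torque"],R(s["eef_rot"])[:2,:2].round(3).tolist())
C,im=shot("wrist",sys.argv[1])
cv2.imwrite("pics/c_"+sys.argv[1],cv2.resize(cv2.cvtColor(im[60:384,120:360],cv2.COLOR_RGB2BGR),None,fx=1.8,fy=1.8))
E
python3 g.py w6.png
```

```text
10.4167 [536.600031   -60.41857629   5.041148  ] [4.29264628 1.9047686  6.93678472] [ 0.25392536 -0.8893584   0.01156563] [[-0.36, 0.933], [0.933, 0.36]]
```

View pics/c_w6.png

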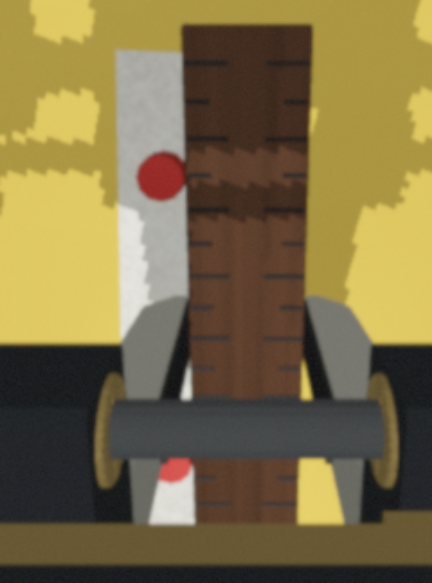

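Both pins, at (162,176) and (173,468) in the crop, look all but touching, but there is no contact force yet. Nudging on.

Request:
arm_command --series '[{"translation": [0, -1, 0], "turn": 0}, {"translation": [0, -2, 0], "turn": 0}, {"translation": [0, -2, 0], "turn": 0}]'

```text
time_s: 10.72
ee_pos: [536.0, -60.7, 5.1]
eef_rot: [1.773, 2.588, 0.004]
wrist_force: [7.1, 3.3, 3.4]
gripper_width: 35.1
gripper_force: 8.0
```

Force is rising, so this is contact. One more small push to seat both pins.

Request:
arm_command --series '[{"translation": [0, -1, 0], "turn": 0}, {"translation": [0, -2, 0], "turn": 0}, {"translation": [0, -2, 0], "turn": 0}, {"translation": [0, -2, 0], "turn": 0}]'

```text
time_s: 11.05
ee_pos: [536.0, -60.7, 5.2]
eef_rot: [1.771, 2.588, 0.007]
wrist_force: [10.9, 5.4, 0.7]
gripper_width: 34.8
gripper_force: 8.0
```

```bash
python3 g.py w7.png
python3 - <<'E'
from h import *
C=cam("wrist"); im=np.load("pics/w7.png.npz")["im"]; h,s,v=hsv(im)
red=((h<8)|(h>172))&(s>150)&(v>90)
for r in range(130,190,6): # left bar edge & right red edge per row
    dark=(v[r]<110)&~((h[r]>20)&(h[r]<35)&(s[r]>130)); x=[c for c in range(200,300) if dark[c] and not red[r,c]]
    rr=np.where(red[r])[0]; print(r,x[0] if x else None,x[-1] if x else None,(rr.min(),rr.max()) if len(rr) else None)
for a,c,m in blobs(red,20): x,y,w,hh=cv2.boundingRect(m.astype(np.uint8)); print(a,c,x,y,w,hh)
E
```

```text
11.05 [535.97724218 -60.73590863   5.15019827] [10.94679866  5.35869302  0.67984741] [ 1.21336562 -2.51496953 -0.00845818] [[-0.362, 0.932], [0.932, 0.362]]
130 223 291 None
136 223 290 None
142 223 290 None
148 223 290 (np.int64(204), np.int64(219))
154 223 290 (np.int64(199), np.int64(222))
160 224 290 (np.int64(199), np.int64(223))
166 224 290 (np.int64(202), np.int64(219))
172 224 289 None
178 224 289 None
184 224 289 None
503 [211.03777336 157.41153082] 199 145 25 26
153 [218.05228758 319.74509804] 210 315 18 11
```

The vertical torque is about 0 with 12 N of push, so both pins carry load evenly. The visible pin meets the edge to within a pixel. Releasing and lifting clear.

Request:
arm_command --series '[{"translation": [0, 0, 0], "turn": 0}, {"translation": [0, 0, 0], "turn": 0}, {"translation": [0, 0, 0], "turn": 0}, {"translation": [0, 0, 0], "turn": 0}, {"translation": [0, 2, 0], "turn": 0}]' --fingers 60

```text
time_s: 11.52
ee_pos: [531.9, -61.6, 4.3]
eef_rot: [-1.778, -2.588, 0.002]
wrist_force: [0.1, 0.0, -0.6]
gripper_width: 59.3
gripper_force: 0.0
```

Request:
arm_command --series '[{"translation": [0, 3, -15], "turn": 0}, {"translation": [0, 3, -40], "turn": 0}, {"translation": [0, 3, -80], "turn": 0}, {"translation": [0, 3, -120], "turn": 0}, {"translation": [-30, 3, -150], "turn": 0}]'

```text
time_s: 11.93
ee_pos: [544.9, -83.1, 156.1]
eef_rot: [-1.769, -2.592, -0.001]
wrist_force: [1.4, 0.9, -2.0]
gripper_width: 59.9
gripper_force: 0.0
```

Request:
arm_command --series '[{"translation": [-30, 0, 0], "turn": 0}, {"translation": [-40, 0, 0], "turn": 0}, {"translation": [-40, 0, 0], "turn": 0}, {"translation": [-40, 0, 0], "turn": 0}]'

```text
time_s: 12.27
ee_pos: [559.9, -124.8, 153.2]
eef_rot: [-1.779, -2.587, 0.001]
wrist_force: [-0.6, 0.3, -0.6]
gripper_width: 60.0
gripper_force: 0.0
```

Run:
```python
from h import *
s=bot.observe(); print(s["time_s"],s["ee_pos"],s["wrist_force"])
C,im=shot("wrist","w8.png"); P=pins(C,im); print(P)
m=bar(C,im); c,sz,a=barpose(C,m); print(c,sz,a)
n=np.array([-np.sin(np.radians(a)),np.cos(np.radians(a))]); u=np.array([n[1],-n[0]])
for _,_,p in P: print("x",(p-c)@n,"y",(p-c)@u)
cv2.imwrite("pics/c8.png",cv2.resize(cv2.cvtColor(im[30:300,60:460],cv2.COLOR_RGB2BGR),None,fx=2,fy=2))
```

```text
12.2667 [ 559.86688653 -124.8307032   153.24249017] [-0.56961518  0.32772442 -0.56760223]
[(np.int32(154), array([231.7,  60.5]), array([496.8, -24.3])), (np.int32(118), array([233.8, 162.5]), array([ 530.9, -112.7]))]
[535.51287842 -59.95282745] (33.5438232421875, 175.72926330566406) -69.08235
x -23.432510418850814 y -47.124607069655575
x -23.14096459861464 y 47.62392983003028
```

View pics/c8.png

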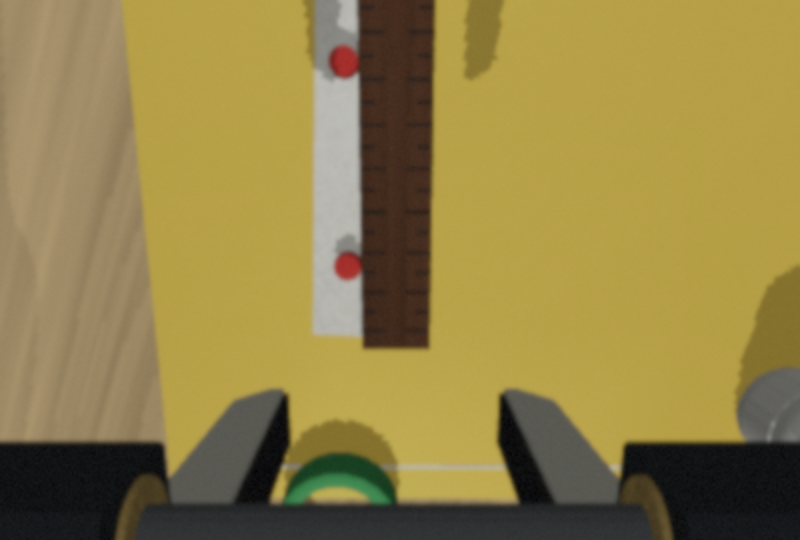

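The picture shows both pins, at (344,62) and (348,266), against the bar's edge. Their measured offsets are equal at about 23.3 mm, and both pins are within the bar's length. The gripper is clear, so I'm handing in.

```bash
python3 -c "
from bench import bot
print(bot.hand_in())"
```

```text
the job is handed in; nothing more can be done
None
```

The job is handed in (no verdict was returned): the blue pot stands upright on the free spot in the tub, and the straightedge was slid flat until one long edge touched both red pins, with the gripper clear.

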